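# Prop open a spring-closed bin flap and take out the specimen pot

### The job

The red-lidded specimen pot is in the grey bin, under a green flap that springs shut. Prop the flap wide open, about upright, by laying the blue slide mailer on the bin's ledge so that it is wedged between the ledge's step and the raised flap; then let go of it, take the red-lidded pot out and set it down upright in the orange tray without dropping it. Leave the flap propped open, and leave the white-lidded pot and the timer where they are.

Things in the scene. Friction and masses are not known exactly. Their poses are not given: they have to be found in the camera images.
- bin: Grey bin, fixed, 150 x 150 mm, rim 75 mm high, walls 4 mm, under a green flap. Origin: centre of its underside; x points from its front to its hinge, y left seen from the front, z up. Left part (x -71..71, y -23..71 mm): compartment with floor at z = 4 mm, holding the pot. Right part (y -75..-23 mm): solid block, z = 75 mm in its front half, lower behind (see ledge and step).
- ledge (a point): Middle of the ledge where the prop lies: the black-topped rear half of the bin's right block, at bin (44, -49, 65) mm. It runs from the step (x = 14 mm) to the bin's back (x = 75 mm), y from -75 to -23 mm. Open to the right and to the back; nothing divides it from the compartment above z = 65 mm.
- step (a point): Foot of the step, at bin (14, -49, 65) mm: an upright face 10 mm high across the ledge's front end, the stop that the prop's near end bears on. The mailer lying along the bin's x with one end here holds the flap at about 1.5 rad; its other end then stands out 21 mm beyond the bin's back.
- flap (a joint): Angle of the green flap, a 3 mm plate 152 mm wide over the whole bin: 0 = shut, level; 1.57 = upright; stop at 1.75 rad. Shut, its underside is at bin z = 77 mm and it reaches from x = 78 to -100 mm, 25 mm beyond the front wall, a lip to lift by. A weak spring and its weight (80 g) pull it shut: 0.7 N lifts it at the lip; a prop on the ledge feels about 5 N.
- flap_hinge (a point): Middle of the flap's hinge axis, which runs along the bin's y, at bin (80, 0, 60) mm; the plane of the flap's underside passes 17 mm from it (above it when shut, behind it when upright).
- flap_lip (a point): Middle of the flap's free front edge, on its underside, 180 mm from the hinge axis along the flap; moves with the flap.
- mailer: Slide mailer, the prop: a rigid plastic box with blue top and white bottom, 30 mm (its x) by 82 mm (its y, the long axis) by 15 mm high (its z), 40 g. Origin: centre of its underside. Lies loose on the bench in front of the tray. (Another one at the very back of the bench is only decoration.)
- red_pot: Specimen pot with a red screw lid, standing loose in the bin's compartment: 65 mm high, body 44 mm, lid 48 mm in diameter from 50 to 65 mm above its foot, about 75 g. Origin: centre of its underside; z up.
- tray: Square orange tray fixed on the bench, 100 x 100 mm, 18 mm high, walls 4 mm, inner floor 4 mm above the bench. Origin: centre of its underside.
- white_pot: Bystander: specimen pot with a white lid on the bench, 49 mm wide, 65 mm high; origin at the centre of its underside. Leave it.
- timer: Bystander: white bench timer, 32 x 66 x 67 mm high; origin at the centre of its underside. Leave it.

How it is judged:
By the outcome, as a careful person would: the job done as asked, in the order asked, and still so for the second after the job is handed in, with the robot touching nothing.
It also fails if it takes over 72 s, if anything falls off the work surface, if the arm or the gripper's body presses on something with over 40 N, if the wrist force passes 120 N, or if a joint passes its speed limit or range.

### The arm

A 6-joint arm with a two-finger parallel gripper is mounted at the origin on a cart in front of the work surface, level with it; the furniture and walls round the work are solid. World frame = base frame: x ahead of the robot, y to its left, z up, the work surface at z = 0. Lengths are in mm, angles in rad, forces in N, time in s.
With the tool pointing down it reaches from about 350 to 875 mm from the base axis. Payload 4.2 kg.
Tool frame: the origin (TCP) lies midway between the tips of the shut fingers; the grasp point (between the pads) lies behind it (robot.grip_depth is the z of the grasp point in the tool frame, in mm); z points along the fingers, y is the direction in which the jaws open and shut (so a half turn about z gives the same grasp; the last joint's range is limited). The gripper opens to 85 mm and grips with 20 to 120 N. Pads are 22 mm wide; open, the fingers measure 114 mm over their backs; the gripper's body (76 mm by 85 mm) begins 54 mm behind the grasp point. The pads swing forward as they close: fully open they stand 13 mm farther back than shut.
Start: joints at [1.375, 0.385, 0.008, 0, -1.194, -0.259], TCP at [274.518, 561.462, 231.312] pointing down, gripper open.
Joint ranges: [-3.14, 3.14], [-1.21, 2.06], [-1.07, 1.41], [-3.16, 2.05], [-2.99, -0.16], [-3.1, 3.1]. Speed limits (rad/s): [2.79, 2.79, 3.14, 3.14, 3.14, 3.14].

### API

Orientations are given as a 3x3 rotation matrix whose columns are the frame's x, y, z axes.
In Python, from cell import robot gives the robot as it stands.
- The arm moves only by the tool arm_command, never from a script. Its argument "increments" is text: rows parted by semicolons, each of 6 numbers parted by spaces: the shift along the tool's x, y, z in mm, then the turn, a rotation vector about the tool's x, y, z in rad. In form: dx dy dz wx wy wz; .... A call has 1 to 12 rows; each row is the pose to reach, as a shift and turn from the pose commanded when the call began, along the tool's axes at that moment; what a row does not reach only later rows make up. A row lasts 1/8 s, in which the tool goes at most 62.5 mm and 10.7 degrees, less where a joint would pass 70% of its speed; a pose out of reach is approached as far as the arm can. A call with a gripper value outside its range is refused whole. "hand" is the opening, from 0 (shut) to 1 (fully open), set as the call begins (left out, the last holds). The fingers move at their own pace and stop on an object; "squeeze" is the grip in N (left out, the last holds). Time passes only in rows, so rows that repeat a pose let the fingers close. It gives the time, the measured TCP pose, the force and the opening at its end, in the units of the state.
- robot.get_obs(): the state, without advancing time (a new reading comes with each control period).
- robot.grab_frame(name): name is "side" or "top"; returns the picture (384x512x3 uint8, blue, green, red); there is no depth.
- robot.get_calibration(name): a dict with "mtx" (3x3 intrinsics, pixels), "dist_coeffs" ([k1, k2, p1, p2, k3] as OpenCV has them; the pictures are not rectified), "extrinsics" (4x4, takes a point from world to camera coordinates). Camera axes: x right, y down, z forward; pixel columns grow to the right and rows downward; lengths in mm; the calibration is good to about 2 mm. A picture is of the moment at which its call begins. get_calibration takes no time and is no camera call.
- robot.job_done(): hands the job in, once; it reports no verdict.
The state is a dict: "time_s": time; "joint_pos": joint angles; "dq": joint speeds; "tau": joint torques, N m; "position": TCP position; "tcp_rot": TCP orientation; "force": force on the tool from outside, world axes, zero at the start; "ft_torque": the same for the moment, N m; "gripper_width": opening from 0.0 (shut) to 1.0 (fully open).
Only numpy, scipy, OpenCV 4.12 (cv2) and the standard library are available. Lean on these libraries where they do the work, as an engineer would, in place of code of your own. Each camera call takes 0.05 s, during which the arm holds its last target.

## Working session

There is one attempt and no reset: what is moved stays moved. The work goes in short steps, Python scripts to look and compute and a tool call to move; the robot and the scene stay as the last step left them, time stands still between calls to the robot, and variables do not carry over. Pictures are saved under pics/ and viewed, and the job is handed in when it is done.

Besides the shell and the picture viewer there is one more tool, called after "Call:" as name(argument=value, ...), one argument or row to a line, values as JSON. arm_command: Moves the arm, as the interface text tells. Its arguments: {"type":"object","properties":{"increments":{"type":"string"},"hand":{"type":"number"},"squeeze":{"type":"number"}},"required":["increments"]}

```bash
ls; mkdir -p pics; python3 - <<'E'
from cell import robot
import cv2
print(robot.get_obs()); print(robot.grip_depth)
for n in("side","top"):
    cv2.imwrite(f"pics/{n}0.png",robot.grab_frame(n)); print(robot.get_calibration(n))
E
```

```text
pics
{'time_s': 0.0, 'joint_pos': array([ 1.37458007e+00,  3.85565166e-01,  6.60721500e-03, -5.37344144e-04,
       -1.19399644e+00, -2.58581957e-01]), 'dq': array([-1.88762639e-04, -2.13389651e-03,  5.84509245e-04,  1.90393524e-03,
       -2.02166376e-03, -6.64529210e-05]), 'tau': array([ 4.04189668e-04, -3.92286623e+01,  1.88400650e+01,  4.18624967e+00,
       -4.70802115e-03,  6.31893471e-06]), 'position': array([274.27480775, 560.93978407, 230.20341664]), 'tcp_rot': array([[ 8.98262614e-01, -4.39458128e-01, -9.10786008e-04],
       [-4.39459067e-01, -8.98260347e-01, -2.01919503e-03],
       [ 6.92287123e-05,  2.21402057e-03, -9.99997547e-01]]), 'force': array([-0.34246447, -0.02555882,  0.08634953]), 'ft_torque': array([ 0.04464329, -0.01404134,  0.01541718]), 'gripper_width': 1.0014243255604196}
-18.700000000000003
{'mtx': array([[447.21709605,   0.        , 254.64101453],
       [  0.        , 447.21709605, 191.22371619],
       [  0.        ,   0.        ,   1.        ]]), 'dist_coeffs': array([-0.13667285,  0.        ,  0.        ,  0.        ,  0.        ]), 'extrinsics': ar
[... 247 characters left out ...]
+02],
       [ 0.00000000e+00,  0.00000000e+00,  0.00000000e+00,
         1.00000000e+00]])}
{'mtx': array([[476.91382729,   0.        , 255.974757  ],
       [  0.        , 476.91382729, 189.2746684 ],
       [  0.        ,   0.        ,   1.        ]]), 'dist_coeffs': array([-0.12334347,  0.        ,  0.        ,  0.        ,  0.        ]), 'extrinsics': array([[-2.13680647e-02, -9.99765218e-01,  3.59366544e-03,
        -1.87478422e+02],
       [-9.82442128e-01,  2.03311918e-02, -1.85456485e-01,
         5.07115495e+02],
       [ 1.85339880e-01, -7.49341449e-03, -9.82645907e-01,
         8.52747059e+02],
       [ 0.00000000e+00,  0.00000000e+00,  0.00000000e+00,
         1.00000000e+00]])}
```

View pics/side0.png

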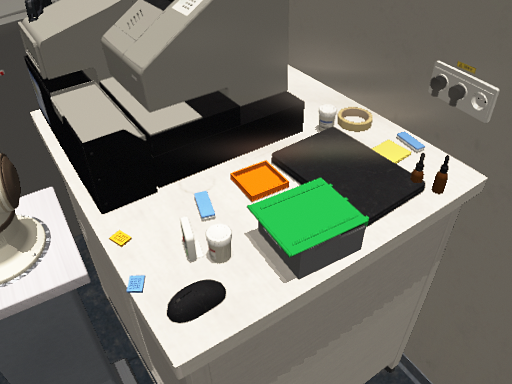

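View pics/top0.png

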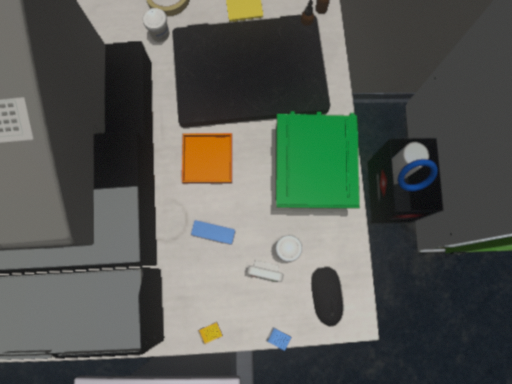

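```bash
cat > h.py <<'E'
import numpy as np, cv2
from cell import robot
C={n:robot.get_calibration(n) for n in("side","top")}
def proj(n,P):
    c=C[n];E=c["extrinsics"];r,_=cv2.Rodrigues(E[:3,:3])
    return cv2.projectPoints(np.array(P,float).reshape(-1,1,3),r,E[:3,3],c["mtx"],c["dist_coeffs"])[0].reshape(-1,2)
def ray(n,p):
    c=C[n];E=c["extrinsics"];u=cv2.undistortPoints(np.array(p,float).reshape(-1,1,2),c["mtx"],c["dist_coeffs"]).reshape(-1,2)
    d=np.c_[u,np.ones(len(u))]@E[:3,:3]; o=-E[:3,:3].T@E[:3,3]; return o,d
def onz(n,p,z):
    o,d=ray(n,p); return o+d*((z-o[2])/d[:,2])[:,None]
def crop(n,f,x0,y0,x1,y1,s,src=None):
    im=cv2.imread(src) if src else robot.grab_frame(n)
    c=cv2.resize(im[y0:y1,x0:x1],None,fx=s,fy=s,interpolation=cv2.INTER_CUBIC)
    for x in range((x0+9)//10*10,x1,10):
        cv2.line(c,(int((x-x0)*s),0),(int((x-x0)*s),4 if x%50 else 12),(0,0,255),1)
        if x%50==0: cv2.putText(c,str(x),(int((x-x0)*s),22),0,.4,(0,0,255),1)
    for y in range((y0+9)//10*10,y1,10):
        cv2.line(c,(0,int((y-y0)*s)),(4 if y%50 else 12,int((y-y0)*s)),(0,0,255),1)
        if y%50==0: cv2.putText(c,str(y),(14,int((y-y0)*s)),0,.4,(0,0,255),1)
    cv2.imwrite(f,c)
E
python3 - <<'E'
from h import *
crop("top","pics/t1.png",150,100,380,300,3.4,"pics/top0.png")
crop("side","pics/s1.png",150,150,400,290,3.2,"pics/side0.png")
for n in C: print(n,proj(n,[[274,561,231],[0,0,0],[300,0,0]]).round(), (-C[n]["extrinsics"][:3,:3].T@C[n]["extrinsics"][:3,3]).round())
E
```

```text
side [[ 46.  34.]
 [ -1. 250.]
 [132. 200.]] [ 140. -796.  649.]
top [[-189.  311.]
 [ 156.  459.]
 [ 155.  299.]] [ 336. -191.  933.]
```

View pics/t1.png

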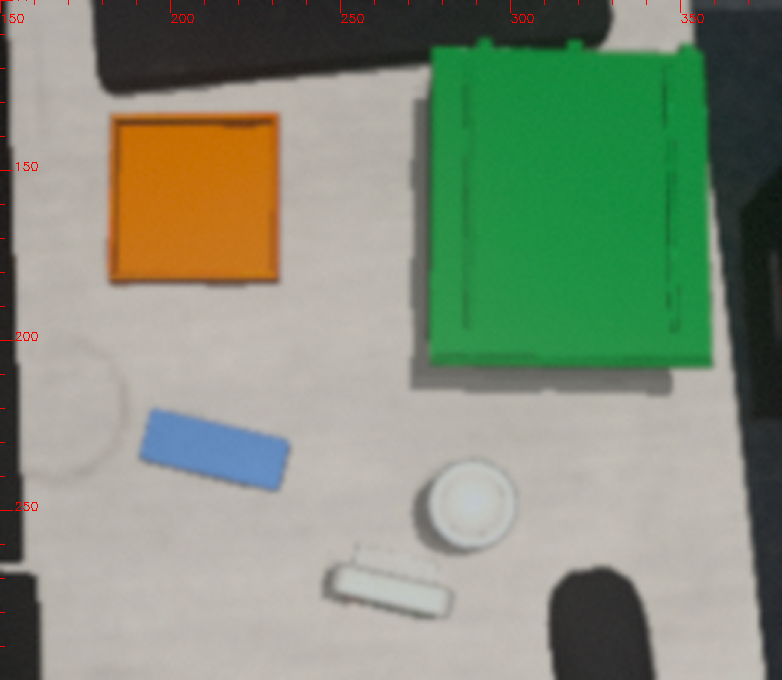

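View pics/s1.png

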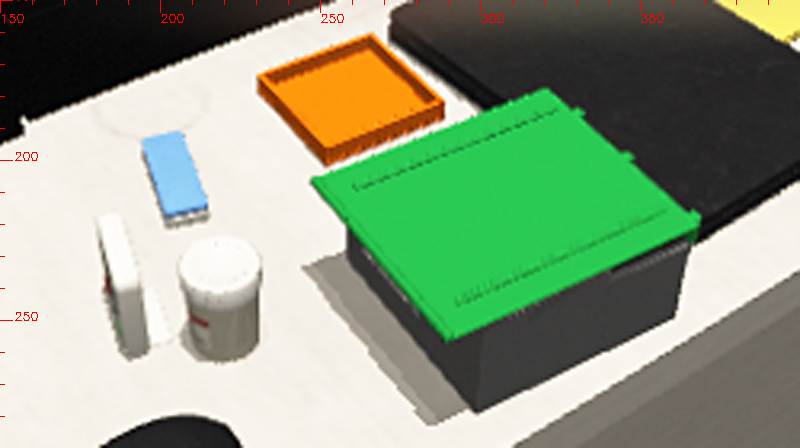

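```bash
python3 - <<'E'
from h import *
T=lambda L:np.array(L)/3.4+[150,100]-.35
S=lambda L:np.array(L)/3.2+[150,150]-.35
print("flap t",onz("top",T([(430,47),(705,53),(712,360),(429,358)]),80).round(1).tolist())
print("flap s",onz("side",S([(548,88),(700,215),(450,335),(313,178)]),80).round(1).tolist())
print("binbase s",onz("side",S([(475,411),(672,320)]),0).round(1).tolist())
print("mailer t",onz("top",T([(153,408),(289,440),(278,490),(139,459)]),15).round(1).tolist())
print("mailer s",onz("side",S([(142,140),(183,131),(208,207),(165,216)]),15).round(1).tolist())
print("tray t",onz("top",T([(112,114),(279,114),(279,284),(109,284)]),18).round(1).tolist())
print("tray s",onz("side",S([(257,74),(373,34),(444,103),(326,152)]),18).round(1).tolist())
print("white t",onz("top",T([(472,503)]),65).round(1).tolist())
print("timer t",onz("top",T([(335,565),(452,592),(445,617)]),67).round(1).tolist())
E
```

```text
flap t [[641.4, -238.9, 80.0], [635.6, -392.1, 80.0], [463.0, -384.8, 80.0], [467.4, -233.1, 80.0]]
flap s [[640.8, -240.3, 80.0], [640.6, -384.9, 80.0], [461.7, -382.9, 80.0], [465.6, -234.3, 80.0]]
binbase s [[484.8, -381.4, 0.0], [630.1, -389.1, 0.0]]
mailer t [[451.8, -78.2, 15.0], [432.0, -155.5, 15.0], [403.8, -148.9, 15.0], [422.8, -70.2, 15.0]]
mailer s [[422.9, -72.0, 15.0], [451.6, -78.5, 15.0], [429.5, -157.9, 15.0], [401.5, -150.6, 15.0]]
tray t [[626.1, -53.7, 18.0], [623.8, -152.3, 18.0], [521.8, -151.1, 18.0], [523.9, -53.0, 18.0]]
tray s [[526.1, -52.2, 18.0], [625.0, -55.6, 18.0], [621.7, -153.7, 18.0], [522.5, -154.8, 18.0]]
white t [[390.9, -254.6, 65.0]]
timer t [[359.7, -180.9, 67.0], [344.1, -242.4, 67.0], [331.1, -238.4, 67.0]]
```

```bash
cat >> h.py <<'E'
from scipy.optimize import least_squares
def fit(obs,x0):
    # obs: list (cam, local pt, pixel)
    def f(p):
        c,s=np.cos(p[2]),np.sin(p[2]);r=[]
        for n,l,px in obs:
            w=[p[0]+c*l[0]-s*l[1],p[1]+s*l[0]+c*l[1],l[2]]
            r+=list(proj(n,w)[0]-px)
        return r
    q=least_squares(f,x0,loss="soft_l1"); return q.x,np.array(f(q.x)).reshape(-1,2).round(1)
E
python3 - <<'E'
from h import *
T=lambda L:np.array(L)/3.4+[150,100]-.35
S=lambda L:np.array(L)/3.2+[150,150]-.35
o=[("top",(78,76,80),T((430,47))),("top",(78,-76,80),T((705,53))),("top",(-100,-76,77),T((712,367))),("top",(-100,76,77),T((429,365))),
("side",(78,76,80),S((548,88))),("side",(-100,-76,80),S((450,335))),("side",(-100,76,80),S((313,178))),
("side",(-75,-75,0),S((475,411))),("side",(75,-75,0),S((672,320)))]
print(*fit(o,[560,-310,-.03]))
for n in("top","side"):print(fit([k for k in o if k[0]==n],[560,-310,-.03])[0])
m=[((153,408)),(289,440),(278,490),(139,459)]; l=[(15,41,15),(15,-41,15),(-15,-41,15),(-15,41,15)]
o=[("top",a,T(b)) for a,b in zip(l,m)]+[("side",a,S(b)) for a,b in zip(l,[(183,131),(208,207),(165,216),(142,140)])]
print(*fit(o,[425,-115,-.2]))
l=[(50,50,18),(50,-50,18),(-50,-50,18),(-50,50,18)]
o=[("top",a,T(b)) for a,b in zip(l,[(112,114),(279,114),(279,284),(109,284)])]+[("side",a,S(b)) for a,b in zip(l,[(373,34),(444,103),(326,152),(257,74)])]
print(*fit(o,[575,-105,0]))
E
```

```text
[ 5.61405402e+02 -3.12370320e+02 -3.58422311e-02] [[ 0.2 -0.4]
 [-0.5 -0.5]
 [-0.3  0.5]
 [-0.2 -0.1]
 [ 0.2 -0.5]
 [-0.8  1.3]
 [-1.  -0.2]
 [ 0.6  1.4]
 [ 1.6 -0.4]]
[ 5.61198689e+02 -3.12722677e+02 -3.47164742e-02]
[ 5.62148302e+02 -3.11339373e+02 -3.79296198e-02]
[ 4.27146313e+02 -1.13602586e+02 -2.54665525e-01] [[-0.3 -0.1]
 [ 0.8  0.3]
 [ 0.3  0.8]
 [-0.  -0.1]
 [-0.  -0.3]
 [ 0.6 -0.5]
 [ 0.1 -0.4]
 [-0.3 -0.5]]
[ 5.74023554e+02 -1.02973307e+02 -1.79941713e-02] [[ 0.1  0.6]
 [ 0.8  0.3]
 [ 0.5 -0.7]
 [-0.4 -0.5]
 [-0.4 -0.3]
 [ 0.5 -0.2]
 [-0.4 -0.8]
 [-0.5  0.1]]
```

```bash
python3 - <<'E'
from h import *
crop("side","pics/s2.png",0,0,310,230,2.5,"pics/side0.png")
crop("top","pics/t2.png",0,0,200,384,1.55,"pics/top0.png")
E
```

```text
(no output)
```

View pics/s2.png

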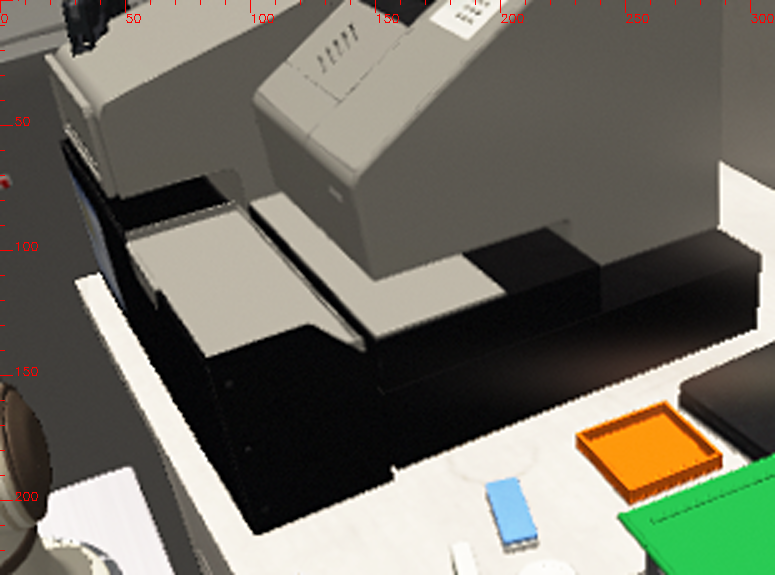

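View pics/t2.png

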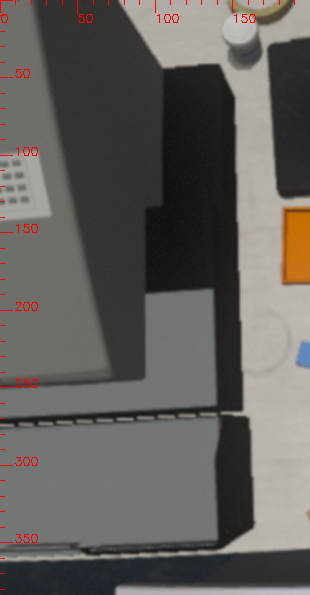

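```bash
python3 - <<'E'
from h import *
print(onz("side",[(102,213),(157,190),(50,120),(303,130)],0).round())
print(onz("top",[(163,340),(160,270)],0).round())
# heights: vertical lines above base corner
for b in onz("side",[(102,213),(157,190)],0):
    for z in (0,50,100,150,200): print(b[:2].round(),z,proj("side",[[b[0],b[1],z]]).round(), proj("top",[[b[0],b[1],z]]).round())
# module near corners: overhang lower tip (150,110) side vs top (94,243)?
def tri(ps,pt):
    o1,d1=ray("side",[ps]);o2,d2=ray("top",[pt]);A=np.c_[d1[0],-d2[0]];t=np.linalg.lstsq(A,o2-o1,rcond=None)[0]
    return (o1+t[0]*d1[0]).round(),(o2+t[1]*d2[0]).round()
print(tri((150,110),(93,244)),tri((142,74),(72,240)))
print(tri((82,142),(140,352)),tri((145,139),(140,268)))
E
```

```text
[[227.  -6.   0.]
 [362.   3.   0.]
 [211. 490.   0.]
 [802.  32.   0.]]
[[223. -15.   0.]
 [356.  -9.   0.]]
[227.  -6.] 0 [[102. 213.]] [[159. 338.]]
[227.  -6.] 50 [[ 97. 196.]] [[153. 341.]]
[227.  -6.] 100 [[ 91. 177.]] [[147. 345.]]
[227.  -6.] 150 [[ 85. 157.]] [[140. 349.]]
[227.  -6.] 200 [[ 79. 136.]] [[132. 354.]]
[362.   3.] 0 [[157. 190.]] [[154. 267.]]
[362.   3.] 50 [[154. 173.]] [[149. 266.]]
[362.   3.] 100 [[150. 154.]] [[142. 266.]]
[362.   3.] 150 [[147. 135.]] [[135. 265.]]
[362.   3.] 200 [[143. 114.]] [[128. 264.]]
(array([397.,  68., 168.]), array([396.,  69., 168.])) (array([394.,  71., 255.]), array([395.,  71., 255.]))
(array([228., -15., 191.]), array([228., -16., 191.])) (array([355.,  -3., 146.]), array([357.,  -4., 145.]))
```

```bash
python3 - <<'E'
from h import *
for z in (150,190,250,300,350): print(z,onz("side",[(45,78),(20,24),(36,42),(100,40),(56,0)],z).round().tolist())
print(onz("top",[(0,270),(0,247)],150).round())
for P in ([250,350,400],[300,150,400],[350,0,400],[350,200,300]): print(P,proj("side",[P]).round(),proj("top",[P]).round())
E
```

```text
150 [[229.0, 443.0, 150.0], [235.0, 1021.0, 150.0], [255.0, 765.0, 150.0], [439.0, 634.0, 150.0], [417.0, 1257.0, 150.0]]
190 [[221.0, 344.0, 190.0], [227.0, 876.0, 190.0], [246.0, 640.0, 190.0], [415.0, 520.0, 190.0], [395.0, 1092.0, 190.0]]
250 [[211.0, 195.0, 250.0], [216.0, 657.0, 250.0], [232.0, 453.0, 250.0], [379.0, 348.0, 250.0], [361.0, 845.0, 250.0]]
300 [[202.0, 71.0, 300.0], [206.0, 475.0, 300.0], [221.0, 296.0, 300.0], [349.0, 204.0, 300.0], [334.0, 640.0, 300.0]]
350 [[193.0, -54.0, 350.0], [197.0, 293.0, 350.0], [209.0, 140.0, 350.0], [319.0, 61.0, 350.0], [306.0, 434.0, 350.0]]
[[354. 237. 150.]
 [393. 239. 150.]]
[250, 350, 400] [[34. -8.]] [[-174.  344.]]
[300, 150, 400] [[74.  6.]] [[-41. 312.]]
[350, 0, 400] [[121.  19.]] [[ 84. 269.]]
[350, 200, 300] [[101.  40.]] [[-30. 270.]]
```

```bash
cat >> h.py <<'E'
from scipy.spatial.transform import Rotation as Ro
def Rd(yaw,pitch=0):
    # tool x at world yaw, z down; pitch about tool y
    c,s=np.cos(yaw),np.sin(yaw)
    return np.array([[c,s,0],[s,-c,0],[0,0,-1.]])@Ro.from_rotvec([0,pitch,0]).as_matrix()
def plan(wps,pos=None,R=None):
    """wps: (x,y,z,yaw,n[,pitch]) -> rows relative to the measured pose"""
    ob=robot.get_obs(); p0=ob["position"];R0=ob["tcp_rot"]
    yaw=np.arctan2(R0[1,0],R0[0,0]); cur=np.array([*p0,yaw,0.]); out=[]
    for w in wps:
        t=np.array([w[0],w[1],w[2],w[3],w[5] if len(w)>5 else 0.])
        for k in range(1,w[4]+1):
            v=cur+(t-cur)*k/w[4]
            d=R0.T@(v[:3]-p0); r=Ro.from_matrix(R0.T@Rd(v[3],v[4])).as_rotvec()
            out.append(" ".join(f"{a:.1f}" for a in d)+" "+" ".join(f"{a:.3f}" for a in r))
        cur=t
    for i in range(0,len(out),12): print("; ".join(out[i:i+12]))
E
python3 - <<'E'
from h import *
plan([(274,561,430,-.455,4),(300,330,430,-.8,5),(345,110,430,-1.3,4)])
E
```

```text
-0.1 0.1 -49.9 0.002 -0.000 0.000; -0.1 0.3 -99.8 0.002 -0.000 0.000; -0.2 0.4 -149.7 0.002 -0.000 0.000; -0.3 0.5 -199.7 0.002 -0.000 0.000; 24.7 39.8 -199.6 0.002 -0.000 0.069; 49.7 79.0 -199.5 0.002 -0.000 0.138; 74.6 118.2 -199.4 0.002 -0.000 0.207; 99.6 157.4 -199.3 0.002 -0.000 0.276; 124.6 196.6 -199.3 0.002 -0.000 0.345; 158.9 241.1 -199.2 0.002 -0.001 0.470; 193.1 285.5 -199.1 0.002 -0.001 0.595; 227.4 330.0 -199.0 0.002 -0.001 0.720
261.7 374.5 -198.9 0.002 -0.001 0.845
```

Call:
arm_command(
  increments="0 0 -50 0 0 0; 0 0 -100 0 0 0; 0 0 -150 0 0 0; 0 0 -200 0 0 0; 25 40 -200 0 0 0.07; 50 79 -200 0 0 0.14; 75 118 -200 0 0 0.21; 100 157 -200 0 0 0.28; 125 197 -200 0 0 0.35; 159 241 -200 0 0 0.47; 193 285 -200 0 0 0.6; 227 330 -200 0 0 0.72",
  hand=1,
  squeeze=50,
)

```text
time_s: 1.6
position: [333.2, 163.4, 431.1]
tcp_rot: [[0.383, -0.924, -0.0], [-0.924, -0.383, -0.0], [-0.0, 0.0, -1.0]]
force: [0.8, 0.2, -0.3]
gripper_width: 1.0
```

```bash
python3 - <<'E'
from h import *
plan([(375,20,380,-1.4,3),(420.6,-138.8,130,-1.825,5),(420.6,-138.8,30,-1.825,3),(420.6,-138.8,30,-1.825,1)])
E
```

```text
49.5 5.4 17.0 0.000 0.000 0.074; 99.0 10.8 34.1 0.000 0.000 0.148; 148.5 16.2 51.1 0.000 0.000 0.222; 181.4 20.0 101.1 0.000 0.000 0.307; 214.2 23.7 151.1 0.000 0.000 0.392; 247.0 27.4 201.1 0.000 0.000 0.477; 279.9 31.2 251.1 0.000 0.000 0.562; 312.7 34.9 301.1 0.000 0.000 0.647; 312.7 34.9 334.4 0.000 0.000 0.647; 312.7 34.9 367.7 0.000 0.000 0.647; 312.7 34.9 401.1 0.000 0.000 0.647; 312.7 34.9 401.1 0.000 0.000 0.647
```

Call:
arm_command(
  increments="50 5 17 0 0 0.07; 99 11 34 0 0 0.15; 148 16 51 0 0 0.22; 181 20 101 0 0 0.31; 214 24 151 0 0 0.39; 247 27 201 0 0 0.48; 280 31 251 0 0 0.56; 313 35 301 0 0 0.65; 313 35 334 0 0 0.65; 313 35 368 0 0 0.65; 313 35 401 0 0 0.65; 313 35 401 0 0 0.65",
)

```text
time_s: 3.1
position: [419.8, -137.1, 28.4]
tcp_rot: [[-0.252, -0.968, -0.007], [-0.968, 0.252, -0.0], [0.002, 0.006, -1.0]]
force: [0.0, -0.3, 0.2]
gripper_width: 1.004
```

```bash
python3 - <<'E'
from h import *
crop("top","pics/t3.png",150,160,310,300,5)
crop("side","pics/s3.png",150,150,310,290,5)
plan([(420.6,-138.8,2.7,-1.825,3)])
E
```

```text
0.7 0.4 9.4 -0.000 -0.000 0.000; 1.4 0.9 18.7 -0.000 -0.000 0.000; 2.2 1.3 28.1 -0.000 -0.000 0.001
```

View pics/t3.png

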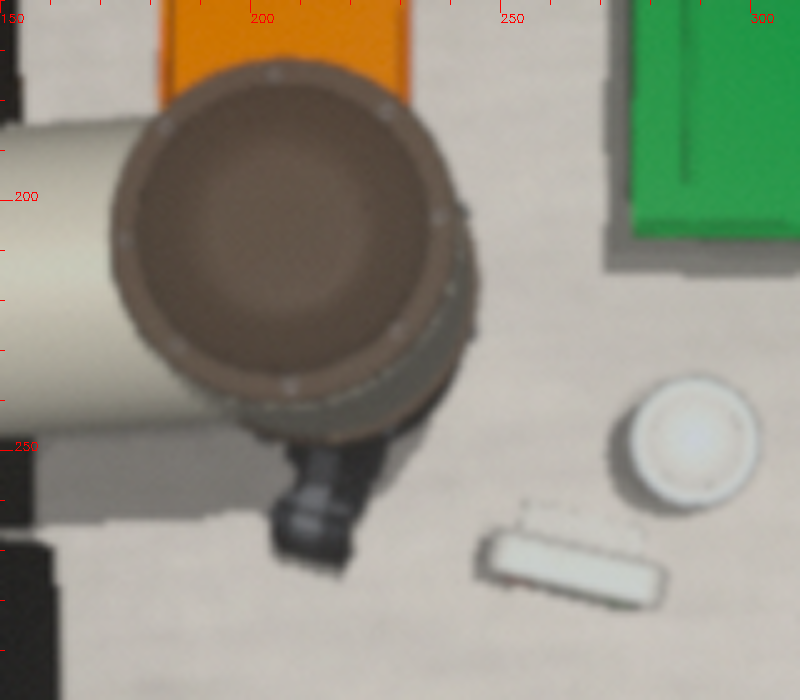

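View pics/s3.png

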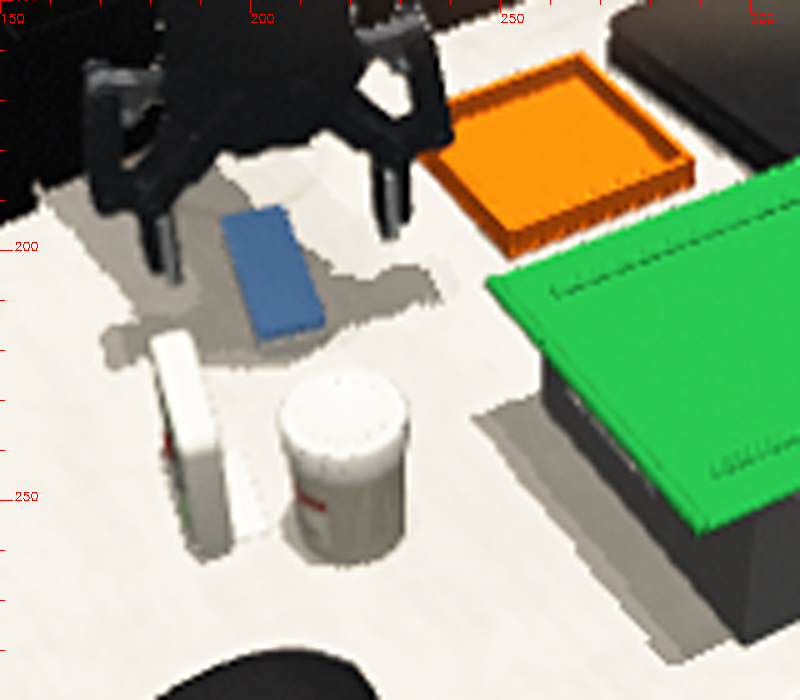

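Call:
arm_command(
  increments="1 0.5 10 0 0 0; 1.5 1 20 0 0 0; 2 1.3 27 0 0 0; 2 1.3 27.5 0 0 0",
)

```text
time_s: 3.7
position: [419.7, -138.7, 2.3]
tcp_rot: [[-0.251, -0.968, -0.001], [-0.968, 0.251, -0.0], [0.0, 0.001, -1.0]]
force: [0.4, -0.7, -1.6]
gripper_width: 1.002
```

Call:
arm_command(
  increments="0 0 0 0 0 0; 0 0 0 0 0 0; 0 0 0 0 0 0; 0 0 0 0 0 0; 0 0 0 0 0 0; 0 0 0 0 0 0; 0 0 0 0 0 0",
  hand=0,
  squeeze=50,
)

```text
time_s: 4.58
position: [420.6, -138.6, 3.3]
tcp_rot: [[-0.251, -0.968, 0.001], [-0.968, 0.251, -0.0], [-0.0, -0.001, -1.0]]
force: [-1.2, 1.1, 5.3]
gripper_width: 0.337
```

```bash
python3 - <<'E'
from h import *
plan([(420.6,-138.6,90,-1.825,2),(419,-160,190,-2.0,2),(412.6,-356.1,190,-3.178,8)])
E
```

```text
-0.0 -0.0 -43.4 -0.001 0.000 0.000; -0.0 -0.1 -86.7 -0.001 0.000 0.001; 10.5 -2.0 -136.7 -0.001 0.000 0.088; 21.1 -4.0 -186.7 -0.001 0.000 0.176; 45.0 -9.4 -186.7 -0.001 0.000 0.323; 68.9 -14.8 -186.7 -0.001 0.000 0.470; 92.9 -20.1 -186.7 -0.001 0.000 0.617; 116.8 -25.5 -186.7 -0.001 0.001 0.765; 140.7 -30.9 -186.7 -0.001 0.001 0.912; 164.7 -36.3 -186.7 -0.001 0.001 1.059; 188.6 -41.6 -186.7 -0.001 0.001 1.206; 212.5 -47.0 -186.7 -0.001 0.001 1.354
```

Call:
arm_command(
  increments="0 0 -43 0 0 0; 0 0 -87 0 0 0; 10 -2 -137 0 0 0.09; 21 -4 -187 0 0 0.18; 45 -9 -187 0 0 0.32; 69 -15 -187 0 0 0.47; 93 -20 -187 0 0 0.62; 117 -26 -187 0 0 0.77; 141 -31 -187 0 0 0.91; 165 -36 -187 0 0 1.06; 189 -42 -187 0 0 1.21; 212 -47 -187 0 0 1.354",
)

```text
time_s: 6.08
position: [411.9, -356.1, 189.0]
tcp_rot: [[-0.999, 0.042, -0.001], [0.042, 0.999, 0.001], [0.001, 0.001, -1.0]]
force: [1.3, 0.6, 0.1]
gripper_width: 0.337
```

```bash
python3 - <<'E'
from h import *
o=robot.get_obs();print(o["joint_pos"].round(2),o["position"],o["gripper_width"])
crop("top","pics/t4.png",230,100,390,300,3.5)
crop("side","pics/s4.png",150,110,400,290,3.2)
E
```

```text
[-0.42  0.28 -0.25 -0.   -1.03 -1.2 ] [ 411.88794406 -356.1494161   189.03395951] 0.3372027582365641
```

View pics/t4.png

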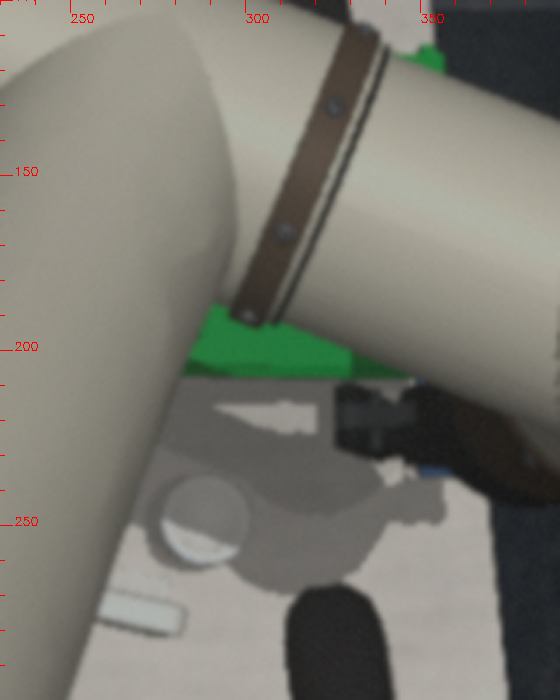

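View pics/s4.png

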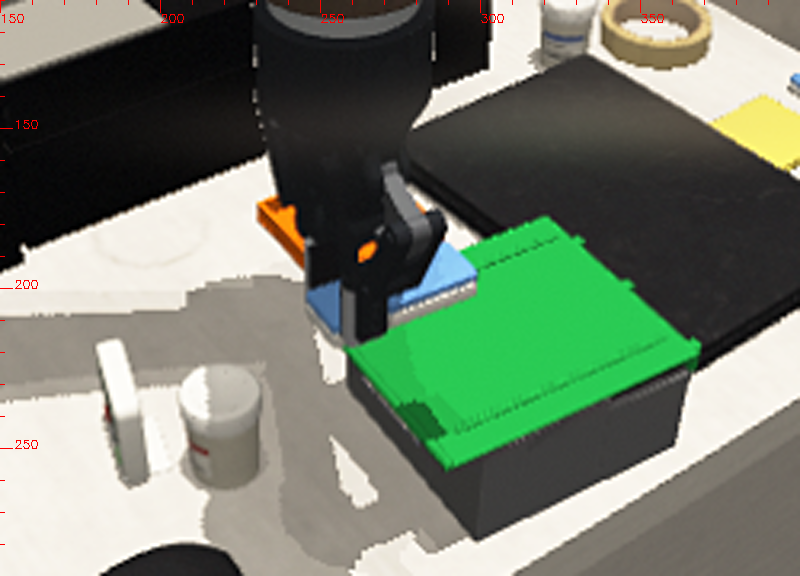

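```bash
python3 - <<'E'
from h import *
cv2.imwrite("pics/t5.png",robot.grab_frame("top"));cv2.imwrite("pics/s5.png",robot.grab_frame("side"))
E
```

```text
(no output)
```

View pics/t5.png

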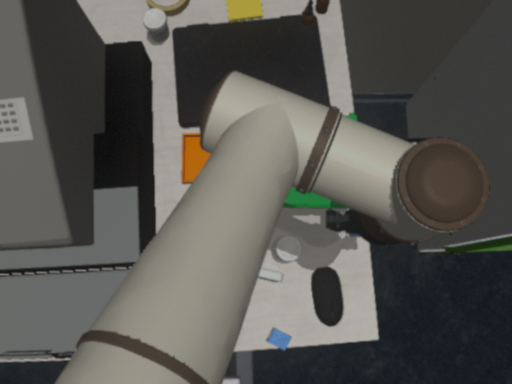

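View pics/s5.png

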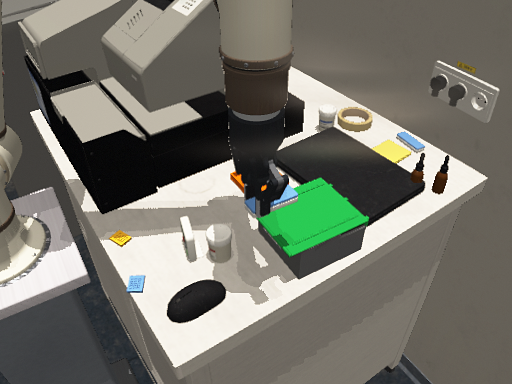

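```bash
python3 - <<'E'
from h import *
o=robot.get_obs();p=o["position"];R=o["tcp_rot"]
f=-R[:2,0];s=R[:2,1]
z=p[2]-3.3+15
pts=[[*(p[:2]+f*67-f*0+k*15*np.array([-f[1],f[0]])),z] for k in(-1,1)]+[[*(p[:2]-f*15+15*np.array([-f[1],f[0]])),z]]
print(proj("side",pts).round(1))
P=onz("side",np.array([(478,280),(460,243),(305,290)])/3.2+[150,110]-.35,z); print(P.round(1))
for q in P: d=q[:2]-p[:2]; print("fwd",(d@f).round(1),"left",(d@np.array([-f[1],f[0]])).round(1))
cv2.imwrite("pics/s6.png",cv2.resize(cv2.imread("pics/s5.png")[165:235,235:320],None,fx=9,fy=8,interpolation=cv2.INTER_CUBIC))
E
```

```text
[[298.4 193.7]
 [288.  183.4]
 [243.3 200.1]]
[[ 474.  -380.1  200.7]
 [ 483.4 -352.1  200.7]
 [ 399.3 -341.5  200.7]]
fwd 63.1 left -22.4
fwd 71.4 left 5.9
fwd -13.0 left 13.4
```

View pics/s6.png

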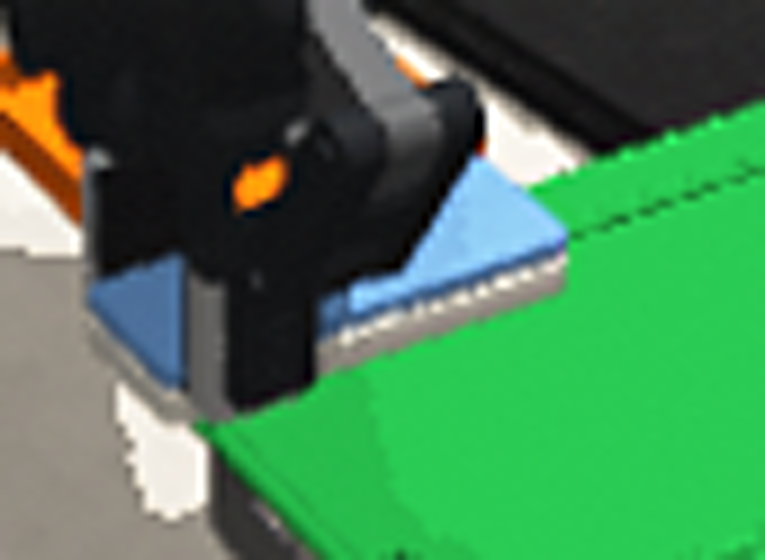

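```bash
cat >> h.py <<'E'
BO=np.array([561.3,-312.4]);BY=-.036
def b2w(x,y):
    c,s=np.cos(BY),np.sin(BY); return BO+[c*x-s*y,s*x+c*y]
def w2b(x,y):
    c,s=np.cos(BY),np.sin(BY); d=np.array([x,y])-BO; return np.array([c*d[0]+s*d[1],-s*d[0]+c*d[1]])
F=67.; DZ=11.7 # tip ahead of grip, mailer top above TCP
def tip(x,z,n,y=-49): # world waypoint for mailer tip top edge at bin (x,z)
    w=b2w(x-F,y); return (w[0],w[1],z-DZ,-3.178,n)
E
python3 - <<'E'
from h import *
print("mouse",onz("top",[(327,267),(313,290),(343,300)],20).round(), w2b(391,-254.6))
plan([tip(-125,200,1),tip(-125,69,3),tip(-82,69,2),tip(-82,69,1)])
E
```

```text
mouse [[ 355. -330.   20.]
 [ 313. -302.   20.]
 [ 292. -358.   20.]] [-172.27000809   51.63307381]
44.1 -0.7 0.8 0.001 -0.001 -0.000; 44.1 -0.8 44.5 0.001 -0.001 -0.000; 44.0 -0.8 88.1 0.001 -0.001 -0.000; 44.0 -0.9 131.8 0.001 -0.001 -0.000; 22.5 -0.8 131.8 0.001 -0.001 -0.000; 1.0 -0.8 131.7 0.001 -0.001 -0.000; 1.0 -0.8 131.7 0.001 -0.001 -0.000
```

Call:
arm_command(
  increments="44 -1 1 0 0 0; 44 -1 44 0 0 0; 44 -1 88 0 0 0; 44 -1 132 0 0 0; 22 -1 132 0 0 0; 1 -1 132 0 0 0; 1 -1 132 0 0 0",
)

```text
time_s: 7.15
position: [412.7, -355.8, 57.7]
tcp_rot: [[-0.999, 0.034, 0.0], [0.034, 0.999, -0.0], [-0.0, -0.0, -1.0]]
force: [-0.5, -0.2, -0.3]
gripper_width: 0.334
```

```bash
python3 - <<'E'
from h import *
crop("side","pics/s7.png",200,150,380,290,4.4)
o=robot.get_obs();print(o["position"],o["force"])
w=[]
for th in np.linspace(0.15,1.55,12):
    r=162; w.append(tip(80-r*np.cos(th)+17*np.sin(th),60+r*np.sin(th)+17*np.cos(th),1))
plan(w)
E
```

```text
[ 411.49515407 -355.62026012   57.61284578] [-0.17764593  0.62838633  0.3177197 ]
-3.5 -0.4 -31.7 0.001 -0.001 0.001; -10.0 -0.4 -51.4 0.001 -0.001 0.001; -18.9 -0.4 -70.1 0.001 -0.001 0.001; -30.1 -0.4 -87.5 0.001 -0.001 0.001; -43.4 -0.4 -103.4 0.001 -0.001 0.001; -58.7 -0.4 -117.4 0.001 -0.001 0.001; -75.6 -0.4 -129.4 0.001 -0.001 0.001; -93.9 -0.4 -139.1 0.001 -0.001 0.001; -113.2 -0.4 -146.5 0.001 -0.001 0.001; -133.4 -0.4 -151.3 0.001 -0.001 0.001; -154.0 -0.5 -153.5 0.001 -0.001 0.001; -174.7 -0.5 -153.1 0.001 -0.001 0.001
```

View pics/s7.png

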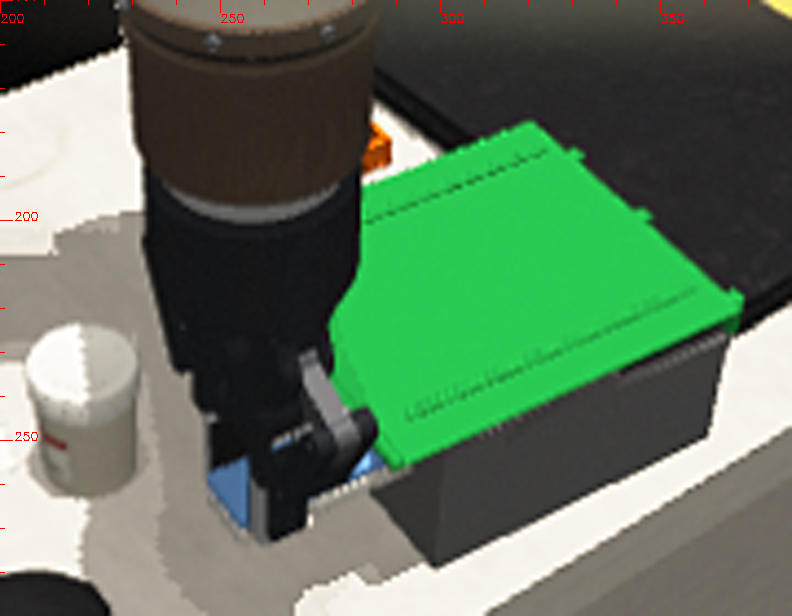

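Call:
arm_command(
  increments="-1 0 -14 0 0 0; -3 0 -32 0 0 0; -10 0 -51 0 0 0; -19 0 -70 0 0 0; -30 0 -87 0 0 0; -43 0 -103 0 0 0; -58 0 -117 0 0 0; -75 0 -129 0 0 0; -94 0 -139 0 0 0; -113 0 -146 0 0 0; -133 0 -151 0 0 0; -154 0 -153 0 0 0",
)

```text
time_s: 8.7
position: [564.8, -362.2, 212.6]
tcp_rot: [[-0.999, 0.037, 0.001], [0.037, 0.999, -0.0], [-0.001, -0.0, -1.0]]
force: [-0.7, -0.2, -0.9]
gripper_width: 0.335
```

```bash
python3 - <<'E'
from h import *
o=robot.get_obs();print(o["position"],o["force"],w2b(*o["position"][:2]))
cv2.imwrite("pics/t8.png",robot.grab_frame("top"));crop("side","pics/s8.png",200,80,400,290,3)
E
```

```text
[ 564.79614573 -362.19774705  212.58133774] [-0.71627058 -0.21722277 -0.86631689] [  5.28621216 -49.63964753]
```

View pics/s8.png

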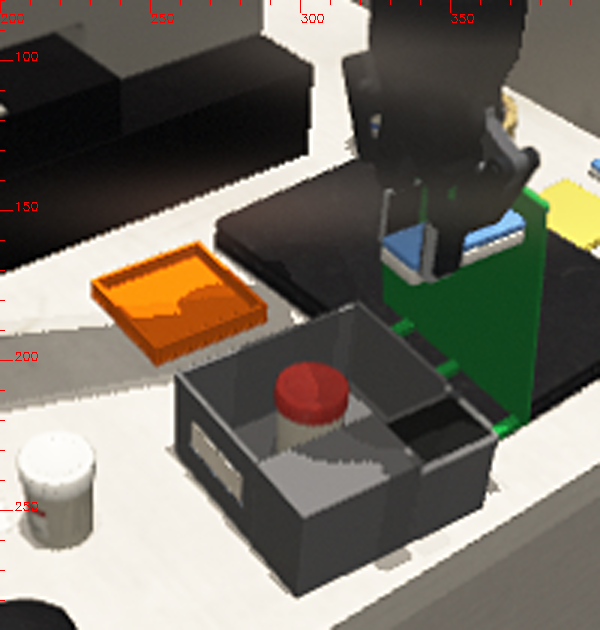

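View pics/t8.png

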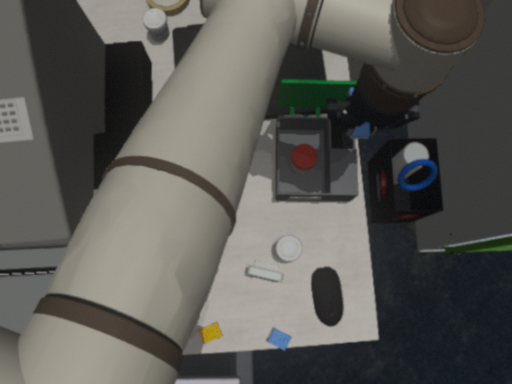

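```bash
python3 - <<'E'
from h import *
crop("side","pics/s9.png",250,170,370,290,6.5)
crop("top","pics/t9.png",265,100,370,210,6.5,"pics/t8.png")
E
```

```text
(no output)
```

View pics/s9.png

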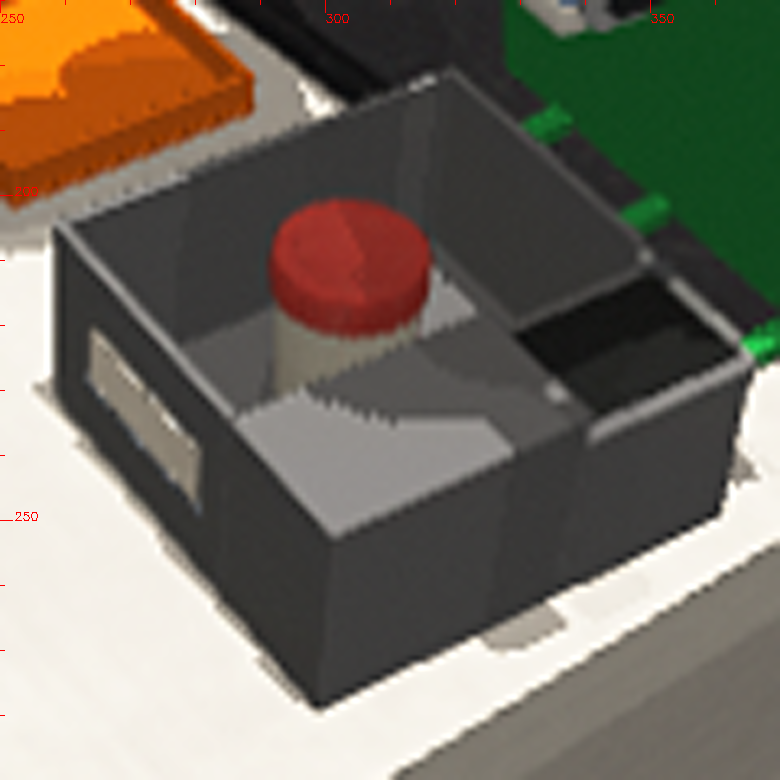

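View pics/t9.png

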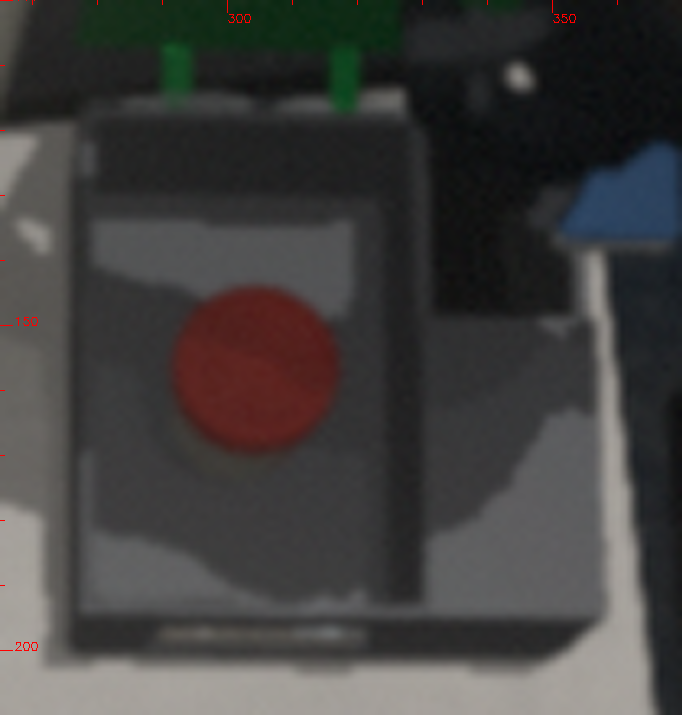

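```bash
python3 - <<'E'
from h import *
T=lambda p:np.array(p)/6.5+[265,100]-.42
S=lambda p:np.array(p)/6.5+[250,170]-.42
o=[("side",(-75,-75,75),S((335,538))),("side",(-75,75,75),S((57,222))),("side",(75,75,75),S((450,68))),("side",(-75,-75,0),S((320,708))),("side",(75,-75,0),S((722,515))),("side",(75,-75,65),S((752,357))),("side",(14,-75,75),S((591,416))),
("top",(-75,-75,75),T((603,612))),("top",(-75,75,75),T((70,612))),("top",(14,-23,75),T((430,315))),("top",(14,-75,75),T((578,315)))]
print(*fit(o,[560,-310,-.03]))
for n in("top","side"):print(fit([k for k in o if k[0]==n],[560,-310,-.03])[0])
print("lid top",onz("top",[T((256,370))],69), "lid side", onz("side",[S((350,255))],69))
E
```

```text
[ 5.60991196e+02 -3.11190251e+02 -2.77512800e-02] [[-0.1 -0.7]
 [-1.1 -0.6]
 [ 0.3 -1.1]
 [-0.2  0.7]
 [ 0.1 -0.2]
 [ 0.5  0.5]
 [ 0.7 -0.6]
 [ 0.1  1. ]
 [ 0.6  0.4]
 [-2.5 -0.4]
 [ 2.2 -0.1]]
[ 5.61410410e+02 -3.10766613e+02 -2.89627875e-02]
[ 5.60357934e+02 -3.11683046e+02 -2.45374421e-02]
lid top [[ 559.59398645 -289.06091925   69.        ]] lid side [[ 558.62343211 -290.92431345   69.        ]]
```

```bash
sed -i 's/^BO=.*/BO=np.array([561.1,-311.7]);BY=-.031/; s/-3\.178,n/-3.173,n/' h.py; python3 - <<'E'
from h import *
plan([tip(101,222,4),tip(98.5,105,5),tip(98.5,90,2),tip(98.5,90,1)])
E
```

```text
-7.2 0.3 0.3 0.000 -0.000 1.569; -14.3 0.7 0.5 -0.000 -0.000 3.139; -21.5 1.0 0.8 0.000 0.000 -1.575; -28.7 1.4 1.1 0.000 -0.000 -0.005; -28.2 1.4 24.5 0.000 -0.000 -0.005; -27.7 1.3 47.9 0.000 -0.000 -0.005; -27.2 1.3 71.3 0.000 -0.000 -0.005; -26.7 1.3 94.7 0.000 -0.000 -0.005; -26.2 1.3 118.1 0.000 -0.000 -0.005; -26.2 1.3 125.6 0.000 -0.000 -0.005; -26.2 1.3 133.1 0.000 -0.000 -0.005; -26.2 1.3 133.1 0.000 -0.000 -0.005
```

Call:
arm_command(
  increments="-7 0.3 0 0 0 0; -14 0.6 0 0 0 0; -21 1 1 0 0 -0.005; -29 1.3 1 0 0 -0.005; -28.5 1.3 24 0 0 -0.005; -28 1.3 48 0 0 -0.005; -27.5 1.3 71 0 0 -0.005; -27 1.3 95 0 0 -0.005; -26.5 1.3 118 0 0 -0.005; -26 1.3 125 0 0 -0.005; -26 1.3 132 0 0 -0.005; -26 1.3 132 0 0 -0.005",
)

```text
time_s: 10.35
position: [591.0, -362.0, 78.9]
tcp_rot: [[-0.999, 0.032, -0.001], [0.032, 0.999, 0.0], [0.001, 0.0, -1.0]]
force: [-3.4, 0.1, 0.7]
gripper_width: 0.338
```

```bash
python3 - <<'E'
from h import *
o=robot.get_obs();print(o["position"],o["force"],w2b(*o["position"][:2]),o["gripper_width"])
crop("side","pics/s10.png",260,110,380,230,6)
crop("top","pics/t10.png",265,60,380,210,5)
E
```

```text
[ 590.97697402 -361.96875074   78.9459897 ] [-3.39548945  0.10504581  0.73590201] [ 31.42070098 -49.31856068] 0.3380664887317246
```

View pics/s10.png

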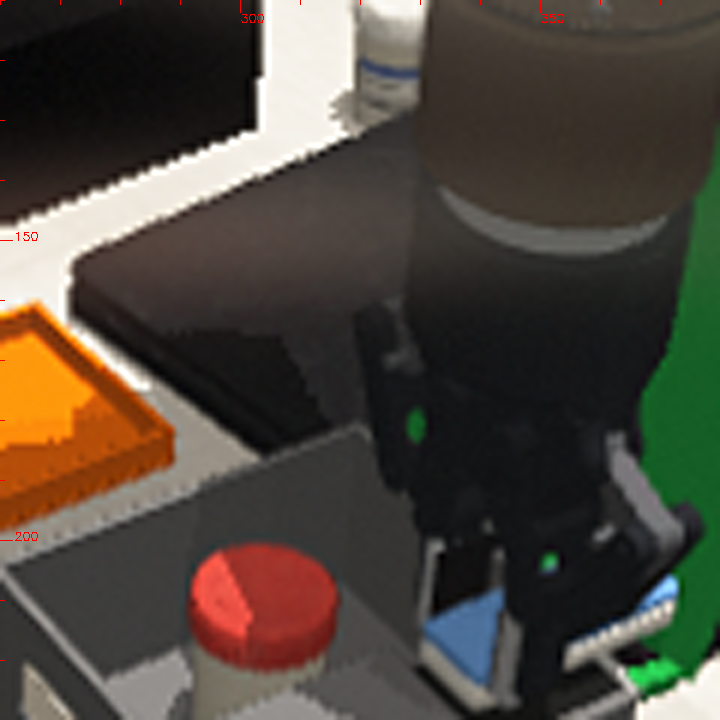

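View pics/t10.png

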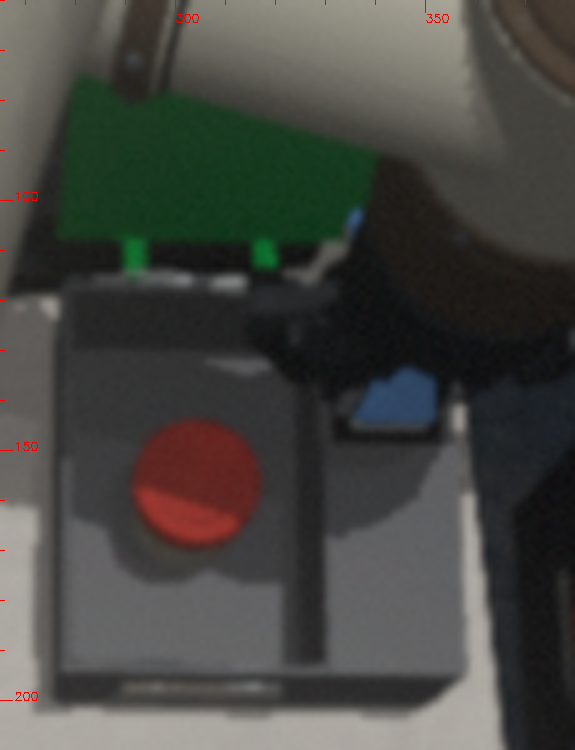

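Call:
arm_command(
  increments="0.5 0 3 0 0 0; 1 0 6 0 0 0; 1 0 8 0 0 0; 1 0 9 0 0 0; 1 0 10 0 0 0; 1 0 10 0 0 0",
)

```text
time_s: 11.2
position: [589.8, -361.9, 68.8]
tcp_rot: [[-0.999, 0.032, -0.001], [0.032, 0.999, 0.0], [0.001, 0.0, -1.0]]
force: [-5.0, 0.4, 2.6]
gripper_width: 0.335
```

Call:
arm_command(
  increments="0 0 0.5 0 0 0; 0.5 0 0.8 0 0 0; 1 0 0.8 0 0 0; 1 0 0.8 0 0 0",
)

```text
time_s: 11.7
position: [589.7, -362.0, 68.4]
tcp_rot: [[-0.999, 0.032, 0.001], [0.032, 0.999, -0.0], [-0.001, -0.0, -1.0]]
force: [-3.8, 0.8, 4.7]
gripper_width: 0.335
```

Call:
arm_command(
  increments="0.7 0 0 0 0 0; 1.4 0 0 0 0 0; 1.4 0 0 0 0 0",
)

```text
time_s: 12.08
position: [588.1, -362.0, 68.4]
tcp_rot: [[-0.999, 0.032, 0.001], [0.032, 0.999, -0.0], [-0.001, -0.0, -1.0]]
force: [-3.1, 0.4, 5.5]
gripper_width: 0.339
```

Call:
arm_command(
  increments="0.6 0 0 0 0 0; 1.2 0 0 0 0 0; 1.2 0 0 0 0 0",
)

```text
time_s: 12.45
position: [587.3, -362.0, 68.4]
tcp_rot: [[-0.999, 0.032, 0.001], [0.032, 0.999, -0.001], [-0.001, -0.001, -1.0]]
force: [-1.1, -0.3, 5.1]
gripper_width: 0.337
```

```bash
python3 - <<'E'
from h import *
o=robot.get_obs();print(o["position"],o["force"],w2b(*o["position"][:2]),o["gripper_width"])
crop("side","pics/s11.png",290,110,390,250,5)
crop("top","pics/t11.png",265,60,380,210,5)
E
```

```text
[ 587.26944204 -361.99607082   68.38646148] [-1.06644775 -0.28926625  5.10607935] [ 27.71579711 -49.46078272] 0.33658821957315826
```

View pics/s11.png

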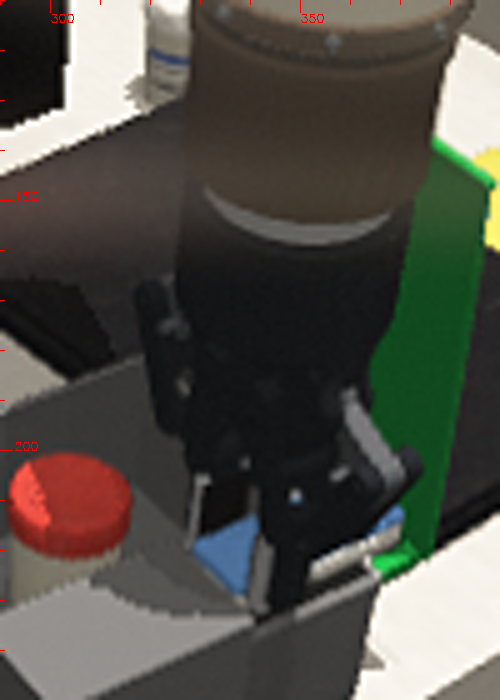

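View pics/t11.png

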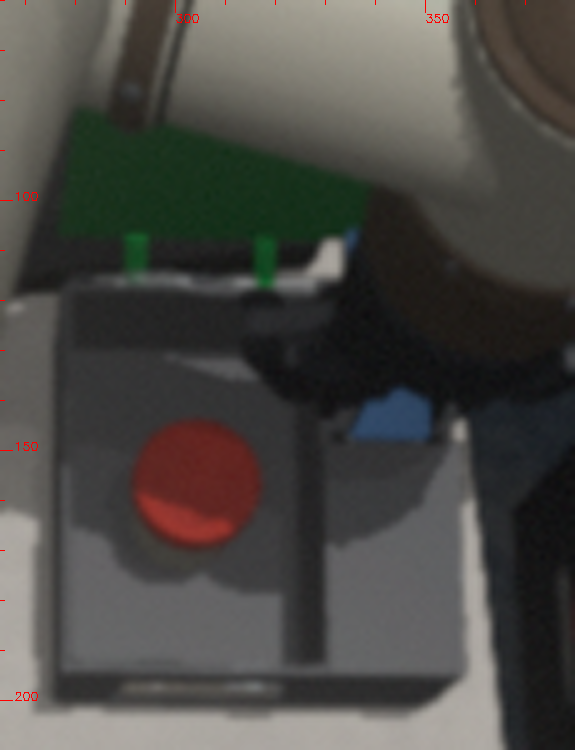

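Call:
arm_command(
  increments="0 0 0 0 0 0; 0 0 0 0 0 0; 0 0 0 0 0 0; 0 0 0 0 0 0",
  hand=0.6,
)

```text
time_s: 13.05
position: [586.6, -361.7, 67.7]
tcp_rot: [[-0.999, 0.032, -0.0], [0.032, 0.999, 0.0], [0.0, 0.0, -1.0]]
force: [-0.7, 0.3, -0.1]
gripper_width: 0.596
```

```bash
python3 - <<'E'
from h import *
o=robot.get_obs();print(o["position"],o["force"],w2b(*o["position"][:2]),o["gripper_width"])
crop("side","pics/s12.png",290,110,390,250,5)
E
```

```text
[ 586.62113702 -361.74015846   67.67952451] [-0.73275499  0.30207472 -0.09771512] [ 27.05987156 -49.22508755] 0.5957044730386751
```

View pics/s12.png

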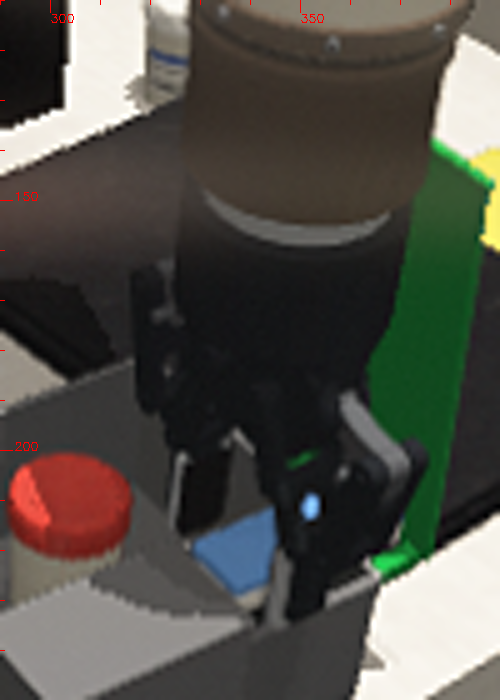

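Call:
arm_command(
  increments="0 0 -15 0 0 0; 0 0 -40 0 0 0; 0 0 -80 0 0 0; 0 0 -125 0 0 0; 8 20 -140 0 0 -0.16; 16 36 -140 0 0 -0.34; 23 54 -140 0 0 -0.52; 29 72 -140 0 0 -0.7; 29 72 -140 0 0 -0.88; 29 72 -140 0 0 -1.06; 29 72 -140 0 0 -1.24; 29 72 -140 0 0 -1.42",
)

```text
time_s: 14.6
position: [560.2, -289.0, 209.5]
tcp_rot: [[-0.176, -0.984, 0.002], [-0.984, 0.176, -0.001], [0.0, -0.002, -1.0]]
force: [0.2, 0.1, -0.7]
gripper_width: 0.603
```

```bash
python3 - <<'E'
from h import *
o=robot.get_obs();print(o["position"],o["force"],w2b(*o["position"][:2]),o["gripper_width"])
crop("side","pics/s13.png",240,60,390,290,3)
crop("top","pics/t13.png",230,60,380,210,5)
plan([(559.2,-289.8,205,-1.602,2),(559.2,-289.8,100,-1.602,4)])
E
```

```text
[ 560.18674335 -288.992118    209.51566243] [ 0.21825549  0.05893715 -0.71809427] [-1.61664946 22.66866532] 0.6032759776211299
0.5 0.4 2.2 -0.002 -0.000 -0.076; 1.0 0.8 4.3 -0.002 -0.000 -0.152; 0.9 0.9 30.6 -0.002 -0.000 -0.152; 0.9 0.9 56.8 -0.002 -0.000 -0.152; 0.9 1.0 83.1 -0.002 -0.000 -0.152; 0.9 1.0 109.3 -0.002 -0.000 -0.152
```

View pics/s13.png

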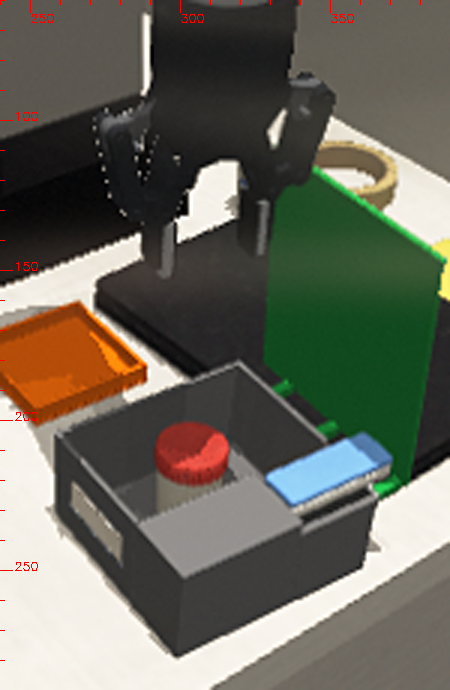

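View pics/t13.png

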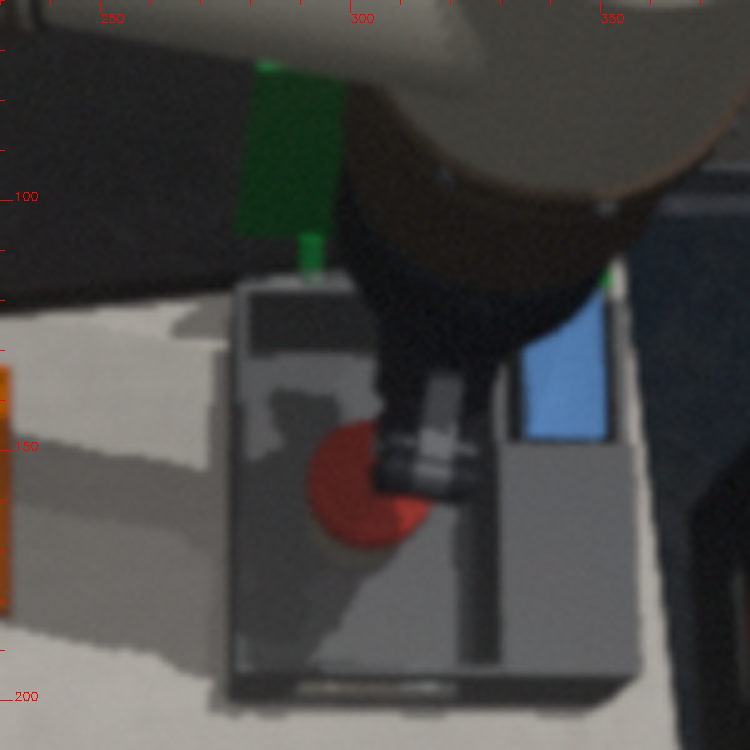

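Call:
arm_command(
  increments="0.5 0.5 2 0 0 -0.08; 1 1 5 0 0 -0.15; 1 1 30 0 0 -0.15; 1 1 57 0 0 -0.15; 1 1 83 0 0 -0.15; 1 1 109 0 0 -0.15; 1 1 109 0 0 -0.15",
  hand=0.85,
)

```text
time_s: 15.58
position: [557.6, -289.4, 97.6]
tcp_rot: [[-0.036, -0.999, -0.004], [-0.999, 0.036, 0.001], [-0.001, 0.004, -1.0]]
force: [-0.4, 0.2, -0.2]
gripper_width: 0.853
```

```bash
python3 - <<'E'
from h import *
o=robot.get_obs();print(o["position"],o["force"],w2b(*o["position"][:2]),o["gripper_width"])
crop("side","pics/s14.png",250,130,390,270,5)
plan([(559.2,-289.8,43,-1.602,4)])
E
```

```text
[ 557.62252956 -289.40248245   97.55030953] [-0.42480388  0.17967885 -0.19686491] [-4.16691198 22.17902013] 0.8533999283688812
-0.0 -0.1 14.1 0.001 -0.000 -0.001; -0.0 -0.2 28.1 0.001 -0.000 -0.002; -0.1 -0.3 42.2 0.001 -0.000 -0.003; -0.1 -0.4 56.2 0.001 -0.000 -0.003
```

View pics/s14.png

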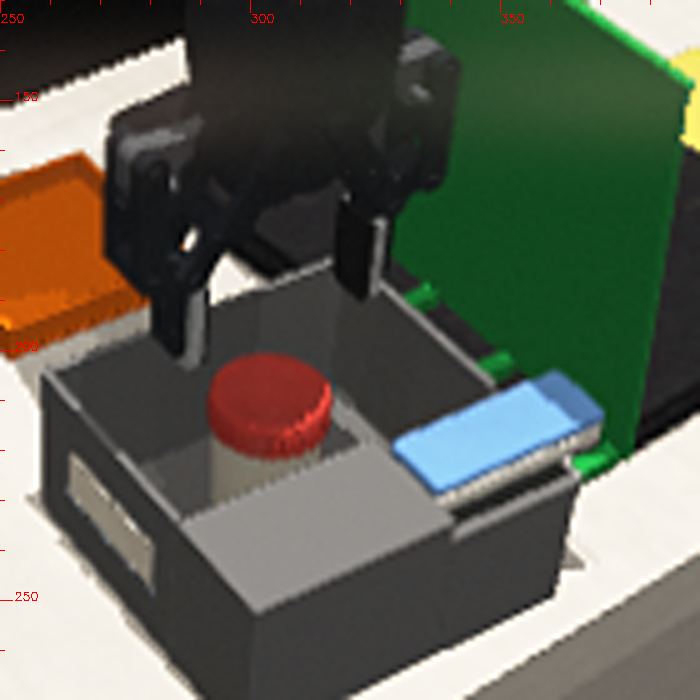

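Call:
arm_command(
  increments="0 -1 14 0 0 0; 0 -1 28 0 0 0; 0 -1 42 0 0 0; 0 -1 55 0 0 0; 0 -1 55 0 0 0",
)

```text
time_s: 16.25
position: [558.9, -289.5, 42.3]
tcp_rot: [[-0.033, -0.999, -0.003], [-0.999, 0.033, 0.001], [-0.001, 0.003, -1.0]]
force: [-0.9, -0.3, -0.7]
gripper_width: 0.851
```

```bash
python3 - <<'E'
from h import *
o=robot.get_obs();print(o["position"],o["force"],w2b(*o["position"][:2]),o["gripper_width"])
crop("side","pics/s15.png",250,130,390,270,5)
E
```

```text
[ 558.85632031 -289.48990959   42.31784057] [-0.92453908 -0.31336793 -0.73803072] [-2.93100422 22.12987638] 0.850867156282945
```

View pics/s15.png

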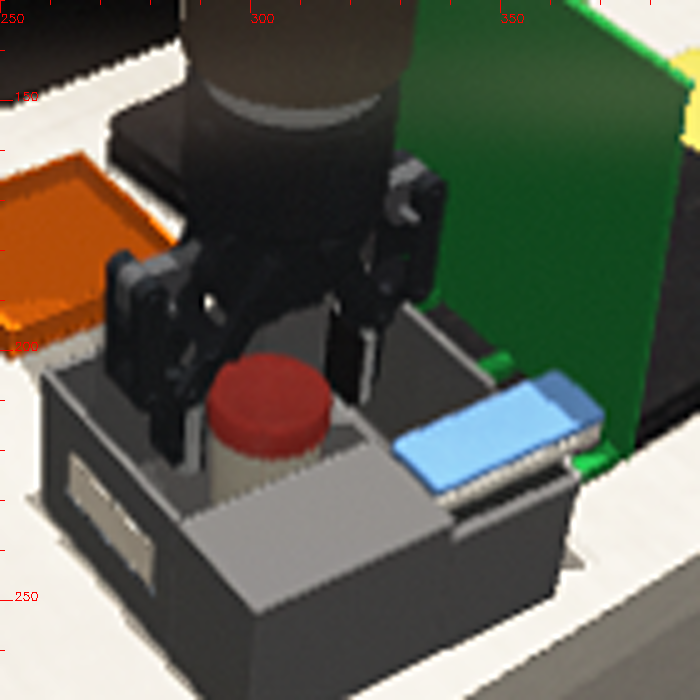

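Call:
arm_command(
  increments="0 0 0 0 0 0; 0 0 0 0 0 0; 0 0 0 0 0 0; 0 0 0 0 0 0; 0 0 0 0 0 0; 0 0 0 0 0 0",
  hand=0,
  squeeze=45,
)

```text
time_s: 17.05
position: [560.7, -290.1, 45.0]
tcp_rot: [[-0.033, -0.999, 0.002], [-0.999, 0.033, -0.001], [0.001, -0.002, -1.0]]
force: [1.0, 0.1, 6.1]
gripper_width: 0.541
```

Call:
arm_command(
  increments="0 0 -5 0 0 0; 0 0 -15 0 0 0; 0 0 -30 0 0 0; 0 0 -50 0 0 0; 0 0 -75 0 0 0; 0 0 -100 0 0 0; 0 0 -115 0 0 0; 0 0 -120 0 0 0; 0 0 -120 0 0 0",
)

```text
time_s: 18.18
position: [559.5, -289.6, 163.7]
tcp_rot: [[-0.033, -0.999, -0.001], [-0.999, 0.033, 0.0], [-0.0, 0.001, -1.0]]
force: [0.0, -0.2, -0.9]
gripper_width: 0.542
```

```bash
python3 - <<'E'
from h import *
o=robot.get_obs();print(o["position"],o["force"],w2b(*o["position"][:2]),o["gripper_width"])
crop("side","pics/s16.png",200,60,390,290,2.6)
crop("top","pics/t16.png",160,60,380,230,3.4)
plan([(574,-103,162,-1.602,8),(574,-103,60,-1.602,4)])
E
```

```text
[ 559.54039655 -289.60627984  163.73518214] [ 0.02933224 -0.22385478 -0.92026354] [-2.24364975 22.03476502] 0.541946980793284
-23.4 -1.1 0.1 0.002 0.001 -0.000; -46.7 -2.1 0.2 0.002 0.001 -0.000; -70.1 -3.2 0.4 0.002 0.001 -0.001; -93.5 -4.3 0.5 0.002 0.001 -0.001; -116.8 -5.4 0.6 0.002 0.001 -0.001; -140.2 -6.4 0.7 0.002 0.001 -0.001; -163.5 -7.5 0.9 0.002 0.001 -0.002; -186.9 -8.6 1.0 0.002 0.001 -0.002; -186.9 -8.6 26.5 0.002 0.001 -0.002; -186.9 -8.7 52.0 0.002 0.001 -0.002; -186.9 -8.7 77.5 0.002 0.001 -0.002; -186.8 -8.8 103.0 0.002 0.001 -0.002
```

View pics/s16.png

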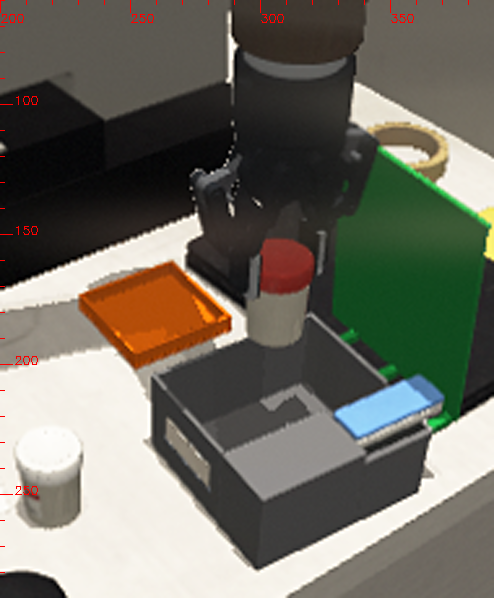

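View pics/t16.png

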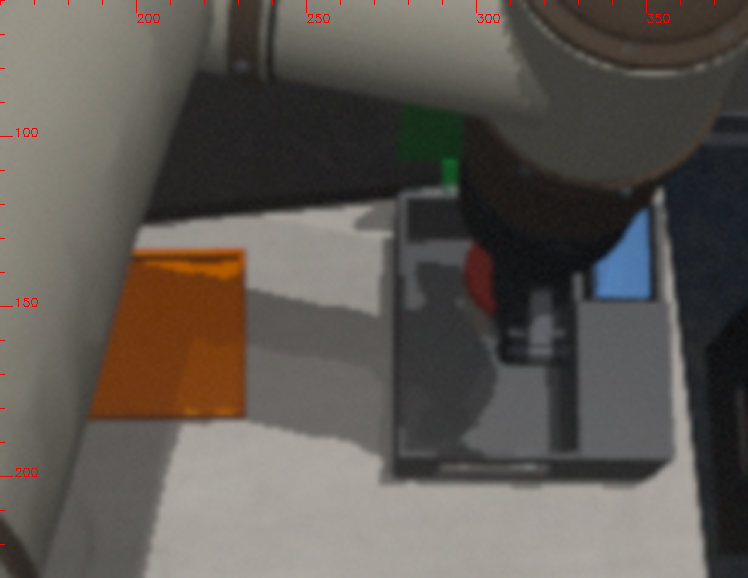

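Call:
arm_command(
  increments="-10 0 0 0 0 0; -32 -1 0 0 0 0; -58 -2 0 0 0 0; -86 -4 0 0 0 0; -114 -5 0 0 0 0; -140 -6 0 0 0 0; -163 -7 0 0 0 0; -180 -8 10 0 0 0; -187 -9 30 0 0 0; -187 -9 60 0 0 0; -187 -9 85 0 0 0; -187 -9 100 0 0 0",
)

```text
time_s: 19.77
position: [573.9, -102.6, 62.1]
tcp_rot: [[-0.033, -0.999, -0.003], [-0.999, 0.033, -0.0], [0.0, 0.003, -1.0]]
force: [-0.8, -0.5, -0.9]
gripper_width: 0.545
```

```bash
python3 - <<'E'
from h import *
o=robot.get_obs();print(o["position"],o["force"],o["gripper_width"])
crop("side","pics/s17.png",200,100,390,290,3.5)
crop("top","pics/t17.png",150,60,380,230,3.2)
plan([(574,-103,46.5,-1.602,4)])
E
```

```text
[ 573.94268542 -102.55350632   62.05115427] [-0.77787073 -0.46269893 -0.93878216] 0.5446030845539367
0.0 -0.1 3.9 0.004 -0.000 -0.000; 0.1 -0.2 7.7 0.004 -0.000 -0.001; 0.1 -0.3 11.6 0.004 -0.000 -0.001; 0.2 -0.5 15.4 0.004 -0.000 -0.002
```

View pics/s17.png

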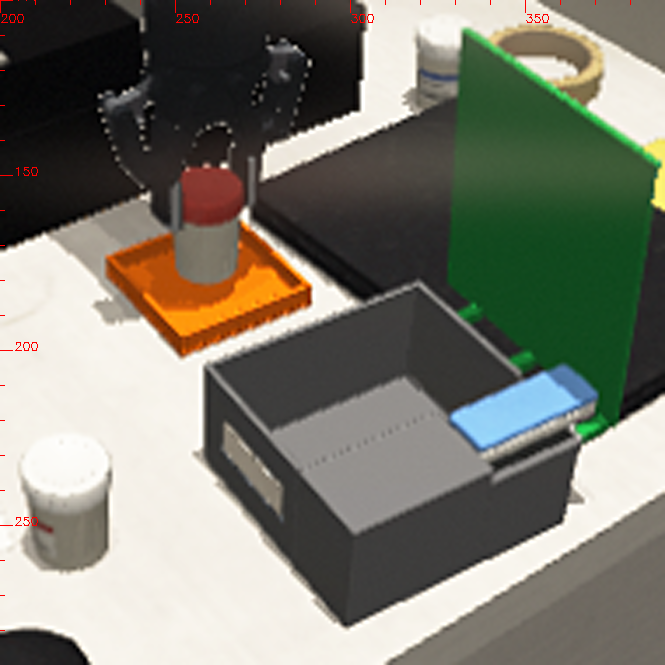

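View pics/t17.png

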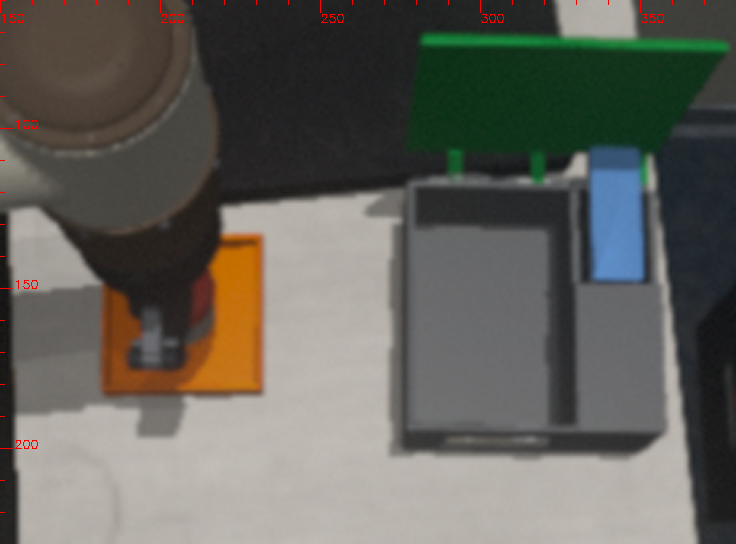

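Pot is over the tray centre, upright. Lowering gently until contact.

Call:
arm_command(
  increments="0 0 5 0 0 0; 0 0 10 0 0 0; 0 0 14 0 0 0; 0 0 15.5 0 0 0; 0 0 16 0 0 0; 0 0 16 0 0 0",
)

```text
time_s: 20.62
position: [575.1, -103.2, 48.1]
tcp_rot: [[-0.033, -0.999, 0.0], [-0.999, 0.033, -0.0], [0.0, -0.0, -1.0]]
force: [0.0, -0.4, -1.2]
gripper_width: 0.545
```

Call:
arm_command(
  increments="0 0 0.7 0 0 0; 0 0 1.4 0 0 0; 0 0 2 0 0 0; 0 0 2 0 0 0",
)

```text
time_s: 21.12
position: [575.0, -103.2, 45.9]
tcp_rot: [[-0.033, -0.999, -0.0], [-0.999, 0.033, -0.0], [0.0, 0.0, -1.0]]
force: [-0.1, -0.5, -0.7]
gripper_width: 0.541
```

Call:
arm_command(
  increments="0 0 0.5 0 0 0; 0 0 1 0 0 0; 0 0 1.5 0 0 0; 0 0 1.5 0 0 0",
)

```text
time_s: 21.62
position: [575.1, -103.2, 45.0]
tcp_rot: [[-0.033, -0.999, 0.0], [-0.999, 0.033, -0.0], [0.0, -0.0, -1.0]]
force: [-0.5, 0.5, 2.6]
gripper_width: 0.542
```

Contact (about +3.5 N). Release.

Call:
arm_command(
  increments="0 0 0 0 0 0; 0 0 0 0 0 0; 0 0 0 0 0 0; 0 0 0 0 0 0; 0 0 0 0 0 0",
  hand=0.85,
)

```text
time_s: 22.25
position: [575.0, -103.1, 44.5]
tcp_rot: [[-0.033, -0.999, -0.0], [-0.999, 0.033, -0.0], [0.0, 0.0, -1.0]]
force: [-0.3, 0.6, 0.8]
gripper_width: 0.849
```

Call:
arm_command(
  increments="0 0 -15 0 0 0; 0 0 -40 0 0 0; 0 0 -80 0 0 0; 0 0 -125 0 0 0; 0 0 -170 0 0 0; 0 0 -210 0 0 0; 0 0 -230 0 0 0; 0 0 -230 0 0 0",
)

```text
time_s: 23.25
position: [575.7, -103.2, 277.5]
tcp_rot: [[-0.033, -0.999, 0.006], [-0.999, 0.033, 0.0], [-0.0, -0.006, -1.0]]
force: [-0.7, -0.8, -0.9]
gripper_width: 0.847
```

```bash
python3 - <<'E'
from h import *
o=robot.get_obs();print(o["time_s"],o["position"],o["force"],o["gripper_width"])
crop("side","pics/s18.png",150,100,390,290,3.3)
crop("top","pics/t18.png",150,60,380,300,2.4)
E
```

```text
23.25 [ 575.68643321 -103.17835647  277.45787459] [-0.65371792 -0.78775172 -0.92713058] 0.8471532219292027
```

View pics/s18.png

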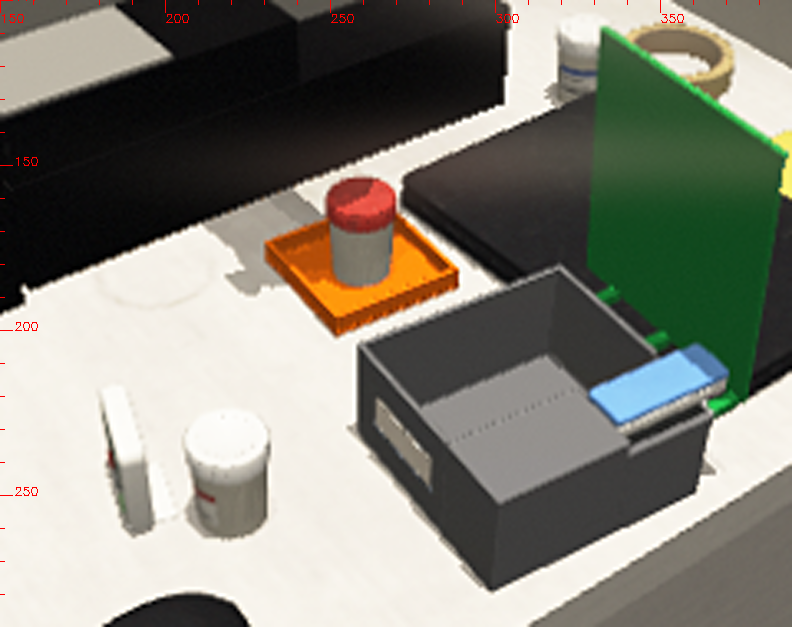

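View pics/t18.png

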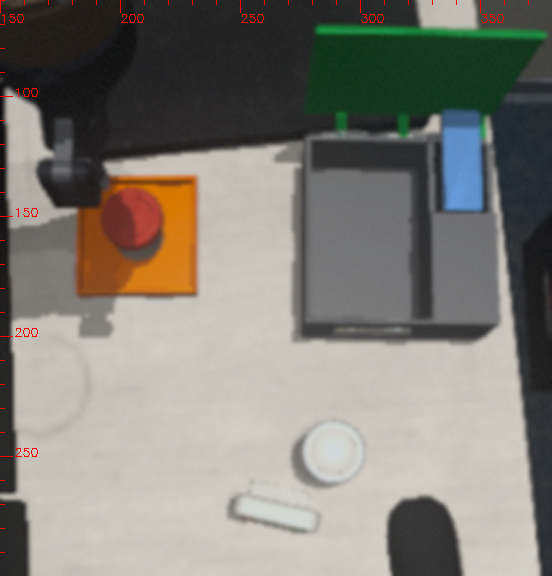

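```bash
python3 -c "
from cell import robot
print(robot.job_done())"
```

```text
the job is handed in; nothing more can be done
None
```

The job is done and handed in at about 23 s of the 72 s allowed; no verdict was reported.

I gripped the blue mailer and used its end to lift the flap. I then laid it on the ledge against the step, with the flap near upright, and let go. After that I took the red-lidded pot out of the bin by its lid and set it down upright near the middle of the orange tray. It touched down with about 3–4 N, and I released it and moved clear.

My last pictures from both cameras, taken with the gripper clear of everything, show:
- **Flap:** still propped open, with the mailer wedged on the ledge.
- **Red pot:** standing upright in the tray.
- **White-lidded pot and timer:** at the same pixels as at the start.

The largest force I saw was about 6 N at the wrist, though I only read it at the end of each move.

Two readings disagreed with what I expected. The fingertips touched the bench lightly when I gripped the mailer (about 5 N), because they reach roughly 3 mm lower than I had assumed. The bin position also differed by 1–2 mm between the first fit and the later one, so I used the later one to place the mailer. Neither affected the result.

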